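# Draw a laptop's hard disk off its connector and lay it on the antistatic mat

## Task

Take the hard disk out of the opened laptop: its bay is too tight for fingers beside it, so press down on the disk's top, only as hard as needed, and draw it straight off its connector towards you until at least a third of it juts out over the laptop's front edge while it still lies flat; then take it by its long sides and lift it away. Lay it flat, label up, squarely in the middle of the antistatic mat, its length along the mat's length, setting it down gently, and let go. Never let the disk drop or touch the bare bench, do not press on the laptop's other parts, and leave the tools on the bench where they are.

Things in the scene. Friction and masses are not known exactly. Their poses are not given: they have to be found in the camera images.
- drive: 2.5-inch hard disk, flat aluminium block, white label: 100 long (x) x 70 wide (y) x 9.5 mm thick, about 0.12 kg, centre of mass at its middle. Origin: centre of its underside, z up, +x to its connector end, -x to the end nearest the arm. Starts plugged in, label up in the bay, near end 3 mm back from the laptop's front edge. Tips off that edge if over 50 mm juts out or the jutting part is pressed.
- drive_plug (a point): middle of the disk's connector end, at its underside (50 mm from the origin along +x). The plug, a black tongue 5.5 x 38 mm, is held by the socket with about 6 to 9 N of drag over the first 5.5 mm of travel; then the disk slides easily (friction about 0.25 below, 0.9 on its top). Pressing with 15 to 25 N through the fingertips is enough to draw it; 60 N or more harms it.
- laptop: 13-inch laptop, fixed, lid shut, upside down, bottom cover removed: 212 (x) x 306 (y) mm; origin: centre of its underside, on the bench; its -x edge is the front edge, facing the arm. Inside floor 12 mm above the bench; nothing rises over 22 mm. The socket stands at the bay's far end, 8.5 mm above the floor, just beyond the disk.
- bay_edge (a point): point on the laptop's front edge in the middle of the drive bay, at the level of the bay's floor (12 mm above the bench). The bay runs from here along the laptop's +x, 73 mm wide (1.5 mm free each side of the disk), between ribs 8.5 mm high with the battery pack on its +y side and a loudspeaker on its -y side; no wall at the front edge, bare bench before it.
- mat: grey antistatic mat, fixed, 180 (x) x 130 (y) x 3 mm, with a steel snap stud in one corner; origin: centre of its underside; lies on the bench to the left or right of the laptop
- tray: shallow black open tray holding screws, fixed, 180 x 130 x 15 mm, on the other side of the laptop from the mat; origin: centre of its underside; not to be used
- screwdriver: small blue-handled screwdriver, 132 mm long, 17 mm thick, lying crosswise in front of the laptop's left half; origin under its middle; leave it
- bit_holder: red bit holder with six upright steel bits, 22 x 75 x 28 mm, in front of the laptop's right half; origin under its middle; leave it
- pliers: blue-handled pliers, 160 mm long, 14 mm thick, lying to the left of the laptop's far corner; origin under the joint; leave them
- table: the bench, its cream top at height 0
Things that resemble listed ones, but are neither listed nor needed, are in the scene too. What is meant by the drive is not yellow, and is the larger of those in its own colour. There is more than one size of the mat; the one meant has the size given above.

How it is judged (in metres and radians):
On the way, in this order (a step that is already met when the one before it is completed fails the run):
1. the disk is drawn off its connector and juts at least 25 mm out over the laptop's front edge while lying flat on the bay's floor (x of drive in the frame of laptop between -0.108 and -0.081 m and z of drive in the frame of laptop between 0.01 and 0.014 m and angle between drive's own z axis and vertical below 0.06 rad), for 0.2 s.
2. the disk is held and lifted clear of the laptop (z of drive in the frame of laptop above 0.025 m and contact force between the fingers and drive above 1 N), for 0.1 s.
At the end, for the whole second after the job is handed in: The disk lies at rest flat on the antistatic mat, label up, its centre within 20 mm of the mat's centre along and across the mat, its length within 0.2 rad (11 degrees) of the mat's length (x of drive in the frame of mat between -0.02 and 0.02 m and y of drive in the frame of mat between -0.02 and 0.02 m and z of drive in the frame of mat between 0.001 and 0.006 m and angle between the x axis of drive and the x axis of mat, either way round below 0.2 rad and angle between drive's own z axis and vertical below 0.05 rad and linear speed of drive below 0.01 m/s); the robot touches nothing.
It fails at once if the disk is pressed far too hard into the laptop (over about 60 N, on top of the socket's own grip of some 30 N) (contact force between drive and laptop above 90 N).
It fails at once if the disk falls or is thrown (faster than 0.35 m/s with no finger on it) (contact force between the fingers and drive below 0.1 N and linear speed of drive above 0.35 m/s).
It fails at once if the disk touches the bare bench (contact force between drive and table above 0.3 N).
It fails at once if the gripper presses on the rest of the laptop with more than 20 N (contact force between the fingers and laptop above 20 N).
It fails at once if the screwdriver, the bit holder or the pliers are moved by more than 15 mm (distance of any of screwdriver, bit_holder, pliers from where it was at the start of the episode above 0.015 m).
It also fails if it takes over 64 s, if anything falls off the work surface, if the arm or the gripper's body presses on something with over 40 N, if the wrist force passes 120 N, or if a joint passes its speed limit or range.

## Robot

A 6-joint arm with a two-finger parallel gripper is mounted at the origin on the work surface. World frame = base frame: x ahead of the robot, y to its left, z up, the work surface at z = 0. Lengths are in mm, angles in degrees, forces in N, time in s.
With the tool pointing down it reaches from about 350 to 850 mm from the base axis. Payload 8.1 kg.
Tool frame: the origin (TCP) lies on the centre line of the jaws, within the pads' length; the fingertips stand 22 mm ahead of it and the grasp point (between the pads) lies 3 mm ahead of it (tips_ahead is the distance from the TCP to the fingertips, in mm); z points along the fingers, y is the line along which they close (so a half turn about z gives the same grasp; the last joint's range is limited). The gripper opens to 93 mm and grips with 3 to 60 N. Pads are 15 mm wide; open, the fingers measure 128 mm over their backs; the gripper's body (75 mm by 188 mm) begins 65 mm behind the grasp point.
Start: joints at [71.654, 7.471, 85.268, -0, 87.261, -4.893], TCP at [139.567, 583.547, 240.635] pointing down, gripper open.
Joint ranges: [-169.43, 169.43], [-51.17, 129.36], [1.28, 143.12], [-76.62, 256.62], [0, 156.53], [-152.29, 152.29]. Speed limits (degrees/s): [136.94, 136.94, 159.86, 180, 180, 180].

## Interface

Orientations are given as a 3x3 rotation matrix whose columns are the frame's x, y, z axes.
In Python, from cell import state, capture, calibration, close_job, tips_ahead gives the robot as it stands. The module is installed in compiled form; this text tells all that it offers.
- The arm moves only by the tool servo_tool, never from a script. Its argument "targets" is a list of rows, each a list of 3 entries, a list of its own where there are three numbers: the opening in per cent of the stroke, from 0 (shut) to 100 (fully open), then the shift along the tool's x, y, z in m, then the turn, a rotation vector about the tool's x, y, z in degrees. In form: [[hand, [dx, dy, dz], [wx, wy, wz]], ...]. A call has 1 to 12 rows; each row is the pose to reach, as a shift and turn from the pose commanded when the call began, along the tool's axes at that moment; what a row does not reach only later rows make up. A row lasts 1/8 s, in which the tool goes at most 62.5 mm and 10.7 degrees, less where a joint would pass 70% of its speed; a pose out of reach is approached as far as the arm can. A call with a gripper value outside its range is refused whole. The fingers move at their own pace and stop on an object; the grip force is fixed at half the most. Time passes only in rows, so rows that repeat a pose let the fingers close. It gives the time, the measured TCP pose, the force, the opening and the grip force at its end, in the units of the state.
- state(): the state, without advancing time (a new reading comes with each control period).
- capture(name): name is "scene" or "top" or "wrist"; returns the picture (400x640x3 uint8, red, green, blue); there is no depth.
- calibration(name): a dict with "fx", "fy", "cx", "cy" (pixels), "dist_coeffs" ([k1, k2, p1, p2, k3] as OpenCV has them; the pictures are not rectified), "R" (3x3) and "t" (3): a world point X has camera coordinates R X + t; the wrist camera has in their place "mount" (4x4, takes a point from camera to tool coordinates, whose origin is the TCP and whose axes are the flange's). Camera axes: x right, y down, z forward; pixel columns grow to the right and rows downward; lengths in mm; the calibration is good to about 2 mm. A picture is of the moment at which its call begins: read the wrist's pose just before it. calibration takes no time and is no camera call.
- close_job(): hands the job in; it is judged then, once.
The state is a dict: "time_s": time; "joints": joint angles; "joint_velocities": joint speeds; "tau": joint torques, N m; "tcp_pos": TCP position; "eef_rot": TCP orientation; "ft_force": force on the tool from outside, world axes, zero at the start; "moment": the same for the moment, N m; "gripper_width": opening from 0.0 (shut) to 1.0 (fully open); "grasp_force": force on a finger pad.
Only numpy, scipy, OpenCV 4.12 (cv2) and the standard library are available. Lean on these libraries where they do the work, as an engineer would, in place of code of your own. Each camera call takes 0.05 s, during which the arm holds its last target. There are 200 camera calls.

## Working session

There is one attempt and no reset: what is moved stays moved. The work goes in short steps, Python scripts to look and compute and a tool call to move; the robot and the scene stay as the last step left them, time stands still between calls to the robot, and variables do not carry over. Pictures are saved under pics/ and viewed, at most 10 in all, crops included, and the job is handed in when it is done.

Besides the shell and the picture viewer there is one more tool, called after "Call:" as a command line: name --argument value ..., lists and objects as JSON in quotes. servo_tool: Moves the arm, as the interface text tells. Its arguments: {"type":"object","properties":{"targets":{"type":"array"}},"required":["targets"]}

```bash
mkdir -p pics
python3 - <<'E'
from cell import *
import cv2,numpy as np
s=state();print(s['time_s'],s['tcp_pos'],s['eef_rot'],s['gripper_width'],tips_ahead)
for n in("scene","top"):
    im=capture(n);cv2.imwrite(f'pics/{n}0.png',im[:,:,::-1]);print(n,calibration(n))
print(calibration('wrist'))
E
```

```text
0.0 [139.41594536 583.033012   239.60710182] [[-9.72562887e-01  2.32639440e-01 -5.67761463e-04]
 [ 2.32640087e-01  9.72561335e-01 -1.74336381e-03]
 [ 1.46607666e-04 -1.82761501e-03 -9.99998319e-01]] 1.0015619434555953 22.0
scene {'fx': 391.18008597293556, 'fy': 391.18008597293556, 'cx': 319.5023045295175, 'cy': 195.98945047361255, 'dist_coeffs': array([-0.09074835,  0.        ,  0.        ,  0.        ,  0.        ]), 'R': array([[-0.86449157,  0.50263522, -0.00348709],
       [ 0.35661409,  0.60842857, -0.70897184],
       [-0.35423257, -0.61414373, -0.70522817]]), 't': array([ 431.12148391, -143.80763136, 1261.33374352])}
top {'fx': 363.90932291449894, 'fy': 363.90932291449894, 'cx': 324.3530045180308, 'cy': 198.3555097129513, 'dist_coeffs': array([-0.04584138,  0.        ,  0.        ,  0.        ,  0.        ]), 'R': array([[-0.14513735, -0.98940709, -0.00295917],
       [-0.9619668 ,  0.14181038, -0.23347312],
       [ 0.23141961, -0.03103905, -0.97235875]]), 't': array([ 58.09007528, 508.61550966, 748.13451723])}
{'fx': 331.43819115761113, 'fy': 331.43819115761113, 'cx': 315.3632270519197, 'cy': 192.28333933059864, 'dist_coeffs': array([-0.0621591,  0.       ,  0.       ,  0.       ,  0.       ]), 'mount': array([[ 2.01738527e-04, -9.58060681e-01, -2.86565333e-01,
         7.96584998e+01],
       [ 9.99999962e-01,  1.39920627e-04,  2.36197687e-04,
         1.16521623e+00],
       [-1.86195316e-04, -2.86565370e-01,  9.58060673e-01,
        -1.44661292e+02],
       [ 0.00000000e+00,  0.00000000e+00,  0.00000000e+00,
         1.00000000e+00]])}
```

View pics/top0.png

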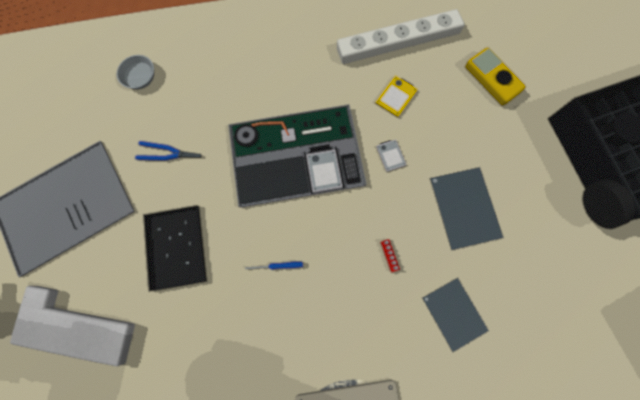

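View pics/scene0.png

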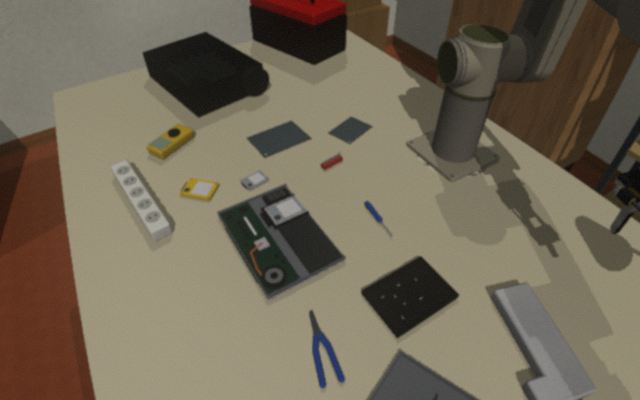

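The top view shows three disk-like things: grey in the bay (324,170), a smaller grey one (392,155) and a yellow one (397,96). The one in the bay fits, being the larger grey one. There are two mats, (466,208) and a smaller one at (455,314), and the larger fits. I'll measure them and confirm in a crop.

```bash
cat > h.py <<'E'
from cell import *
import cv2,numpy as np
def ray(n,uv,pose=None):
    c=calibration(n);K=np.array([[c['fx'],0,c['cx']],[0,c['fy'],c['cy']],[0,0,1]])
    p=cv2.undistortPoints(np.array(uv,float).reshape(-1,1,2),K,c['dist_coeffs']).reshape(-1,2)
    d=np.c_[p,np.ones(len(p))]
    if n=='wrist':
        M=c['mount'];tp,R=pose;return R@M[:3,3]+tp,d@(R@M[:3,:3]).T
    return -c['R'].T@c['t'],d@c['R']
def plane(n,uv,z,pose=None):
    o,d=ray(n,uv,pose);return o+d*((z-o[2])/d[:,2])[:,None]
def pose():
    s=state();return s['tcp_pos'],s['eef_rot']
def rect(n,cnt,z,pose=None):
    P=plane(n,cnt.reshape(-1,2),z,pose)[:,:2].astype(np.float32)
    r=cv2.minAreaRect(cv2.convexHull(P));return r,cv2.boxPoints(r)
E
python3 - <<'E'
from h import *
im=cv2.imread('pics/top0.png')
hsv=cv2.cvtColor(im,cv2.COLOR_BGR2HSV);
for p in[(466,208),(455,314),(324,175),(392,157),(270,182),(318,190),(375,250),(356,190)]:print(p,hsv[p[1],p[0]])
# non-cream: cream is hue ~20-30 with sat
m=((hsv[...,2]<110)|((hsv[...,0]>35)&(hsv[...,1]>30))).astype(np.uint8)*255
m=cv2.morphologyEx(m,cv2.MORPH_OPEN,np.ones((3,3)))
for c in cv2.findContours(m,cv2.RETR_EXTERNAL,cv2.CHAIN_APPROX_NONE)[0]:
    if cv2.contourArea(c)>150:
        (u,v),_,_=cv2.minAreaRect(c);z=3
        if 228<u<366 and 100<v<210:z=20
        r,b=rect('top',c,z);print((int(u),int(v)),np.round(r[0],1),np.round(r[1],1),round(r[2],1),b.round(0).tolist())
cv2.imwrite('pics/c1.png',cv2.resize(im[90:210,225:425],None,fx=4,fy=4,interpolation=cv2.INTER_CUBIC))
E
```

```text
(466, 208) [98 47 82]
(455, 314) [101  42  85]
(324, 175) [ 23   5 187]
(392, 157) [ 18   7 189]
(270, 182) [113  21  48]
(318, 190) [130   6 138]
(375, 250) [ 24  47 178]
(356, 190) [ 25  50 169]
(126, 343) [260.7 463.8] [19.4 89.6] 72.1 [[215.0, 468.0], [300.0, 441.0], [306.0, 459.0], [221.0, 487.0]]
(8, 324) [338.3 744.6] [55.4 39.7] 1.9 [[310.0, 763.0], [311.0, 724.0], [367.0, 726.0], [365.0, 765.0]]
(57, 299) [377.3 624.7] [55.8 43.6] 72.8 [[348.0, 605.0], [390.0, 592.0], [406.0, 645.0], [365.0, 658.0]]
(454, 314) [ 220.3 -268.4] [130.7  93.9] 19.2 [[143.0, -246.0], [174.0, -334.0], [297.0, -291.0], [267.0, -203.0]]
(285, 265) [383.1  92.4] [80.4 16.5] 84.7 [[371.0, 53.0], [388.0, 52.0], [395.0, 132.0], [379.0, 133.0]]
(174, 248) [460.4 344.5] [184.7 138.2] 1.8 [[366.0, 411.0], [370.0, 272.0], [555.0, 278.0], [550.0, 417.0]]
(69, 240) [513.7 609.2] [339.8 147.3] 88.3 [[435.0, 442.0], [582.0, 437.0], [592.0, 777.0], [445.0, 781.0]]
(466, 207) [ 454.7 -348.5] [177.5 128.2] 4.3 [[361.0, -291.0], [371.0, -419.0], [548.0, -406.0], [538.0, -278.0]]
(50, 170) [696.2 649.9] [ 12.5 284.2] 23.0 [[635.0, 778.0], [746.0, 517.0], [757.0, 521.0], [647.0, 783.0]]
(168, 150) [703.1 347.6] [167.1  50.5] 81.1 [[665.0, 269.0], [715.0, 261.0], [741.0, 426.0], [691.0, 434.0]]
(295, 155) [639.3  34.5] [214.7 303.7] 1.7 [[527.0, 183.0], [537.0, -120.0], [751.0, -114.0], [742.0, 189.0]]
(613, 156) [ 575.3 -718.9] [244.8 449.1] 69.1 [[322.0, -753.0], [741.0, -913.0], [829.0, -685.0], [409.0, -524.0]]
(503, 77) [ 781.7 -533.1] [40.2 43.6] 74.5 [[755.0, -547.0], [797.0, -558.0], [808.0, -520.0], [766.0, -508.0]]
(130, 67) [956.6 444.3] [54.4 90.4] 45.1 [[905.0, 457.0], [969.0, 393.0], [1008.0, 432.0], [944.0, 496.0]]
(487, 60) [ 838.4 -502.5] [45.7 56.4] 21.9 [[807.0, -485.0], [828.0, -537.0], [870.0, -520.0], [849.0, -468.0]]
(402, 45) [ 913.1 -289.3] [ 19.  342.1] 8.7 [[878.0, -122.0], [929.0, -460.0], [948.0, -457.0], [897.0, -119.0]]
```

View pics/c1.png

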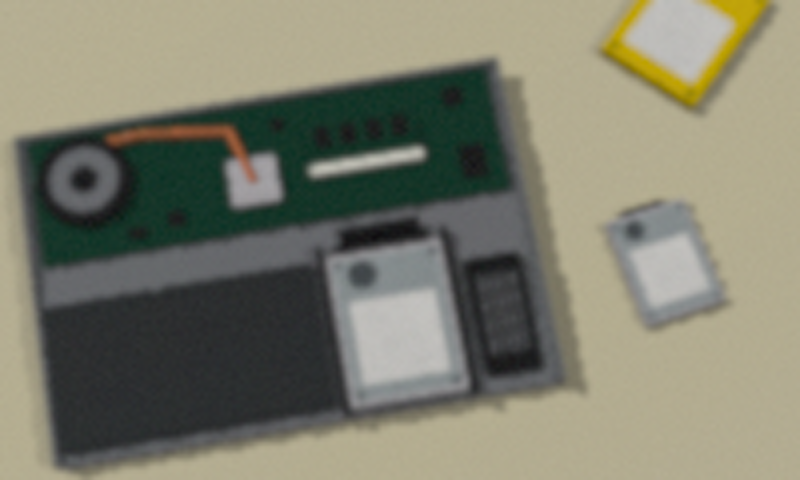

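The crop confirms it. The grey disk in the bay has corners near (312.5,192.5), (342.5,187.5), (335,147.5) and (306,153) in the full picture and is larger than the loose grey one. The mat measures 177×128 at (455,-348). I'll compute the approach next.

```bash
cat >> h.py <<'E'
from scipy.spatial.transform import Rotation as Ro
def goto(x,y,z,yaw):
    "tool x = -(dir at yaw deg), pointing down; prints shift (m), turn (deg)"
    p,R=pose();a=np.radians(yaw);c,s=np.cos(a),np.sin(a)
    G=np.array([[-c,s,0],[-s,-c,0],[0,0,-1.]]);G[:,1]=np.cross(G[:,2],G[:,0])
    print('shift',(R.T@(np.array([x,y,z])-p)/1000).round(4).tolist(),'turn',Ro.from_matrix(R.T@G).as_rotvec(degrees=True).round(2).tolist())
E
python3 - <<'E'
from h import *
P=plane('top',[(312.5,192.5),(342.5,187.5),(335,147.5),(305.75,153.25)],21.5);print(P.round(1))
print(np.linalg.norm(np.diff(P,axis=0),axis=1));c=P.mean(0);print(c)
goto(c[0]-10,c[1],220,1.7)
E
```

```text
[[538.9   7.6  21.5]
 [540.6 -63.7  21.5]
 [642.1 -61.5  21.5]
 [637.8  10.3  21.5]]
[ 71.37903913 101.48172733  71.95287428]
[589.83830614 -26.82227115  21.5       ]
shift [-0.5702, -0.4907, 0.0204] turn [-0.09, -0.02, -15.15]
```

Call:
servo_tool --targets '[[100,[-0.048,-0.041,0],[0,0,-2]],[100,[-0.095,-0.082,0],[0,0,-3]],[100,[-0.143,-0.123,0],[0,0,-4]],[100,[-0.19,-0.164,0],[0,0,-6]],[100,[-0.238,-0.205,0],[0,0,-8]],[100,[-0.285,-0.245,0],[0,0,-10]],[100,[-0.333,-0.286,0],[0,0,-12]],[100,[-0.38,-0.327,0],[0,0,-14]],[100,[-0.428,-0.368,0.005],[0,0,-15.15]],[60,[-0.475,-0.409,0.01],[0,0,-15.15]],[20,[-0.523,-0.45,0.015],[0,0,-15.15]],[0,[-0.57,-0.491,0.02],[0,0,-15.15]]]'

```text
time_s: 1.6
tcp_pos: [578.6, -26.0, 220.4]
eef_rot: [[-1.0, -0.029, -0.0], [-0.029, 1.0, 0.0], [0.0, 0.0, -1.0]]
ft_force: [0.6, 1.7, 1.5]
gripper_width: 0.726
grasp_force: 0.0
```

Call:
servo_tool --targets '[[0,[0,0,0],[0,0,0]],[0,[0,0,0],[0,0,0]],[0,[0,0,0],[0,0,0]],[0,[0,0,0],[0,0,0]]]'

```text
time_s: 2.1
tcp_pos: [577.7, -22.8, 221.5]
eef_rot: [[-1.0, -0.031, 0.001], [-0.031, 1.0, -0.0], [-0.001, -0.0, -1.0]]
ft_force: [-0.0, 0.2, -0.5]
gripper_width: 0.297
grasp_force: 0.0
```

Run:
```python
from h import *
s=state();print(s['time_s'],s['tcp_pos'],s['eef_rot'].round(4).tolist(),s['ft_force'],s['gripper_width'],s['joints'])
im=capture('wrist');np.savez('w1',im=im,p=s['tcp_pos'],R=s['eef_rot']);cv2.imwrite('pics/w1.png',im[:,:,::-1])
```

```text
2.1 [577.66890919 -22.83792399 221.51161623] [[-0.9995, -0.0314, 0.0009], [-0.0314, 0.9995, -0.0], [-0.0009, -0.0, -1.0]] [-0.0468694   0.21906372 -0.45142339] 0.29664136487734377 [-7.34874688e+00  4.58180367e+00  9.03609426e+01  6.21450653e-03
  8.50047202e+01 -9.91481809e+01]
```

View pics/w1.png

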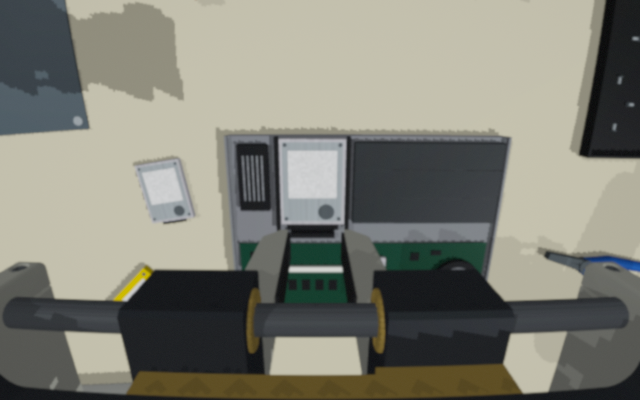

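The wrist view shows the disk, connector end downward, with corners at about (279,138), (347,138), (346,226) and (280,227). The laptop's front edge is at row 136, from (228,136) to (509,136). The partly open fingers are below.

Run:
```python
from h import *
d=np.load('w1.npz');ps=(d['p'],d['R'])
P=plane('wrist',[(279,138),(347,138),(346,226.5),(280,227)],21.5,ps);print(P.round(1),np.linalg.norm(np.diff(P,axis=0),axis=1));print(P.mean(0))
im=d['im'];g=cv2.cvtColor(im,cv2.COLOR_RGB2GRAY)
print(im[170:190:10,270:360:3].max(2));print(im[125:145,300].max(1),im[215:240,285].max(1))
L=plane('wrist',[(228,136),(509,136)],22,ps);print(L.round(1))
```

```text
[[544.  -60.5  21.5]
 [541.8  10.   21.5]
 [640.5  14.6  21.5]
 [643.5 -59.4  21.5]] [70.51453317 98.84731868 74.05621391]
[592.4504713  -23.81842592  21.5       ]
[[ 73  85  33 129 177 168 202 210 208 208 207 210 210 209 205 205 206 207
  208 208 205 209 198 169 178 130  35  69  47  59]
 [ 72  82  36 114 178 168 197 206 208 210 211 206 210 207 206 208 208 208
  208 208 211 208 196 168 179 121  39  74  51  58]]
[196 193 186 175 159 148 146 144 136 114  96  94 105 133 165 180 182 176
 172 170] [167 158 142 126 130 152 173 179 169 146 124 110  99  93  98 105 109 107
 107 106 105 102 100  96  92]
[[ 543.3 -113.5   22. ]
 [ 533.   181.4   22. ]]
```

Call:
servo_tool --targets '[[10,[-0.012,-0.001,0.05],[0,0,0]],[10,[-0.023,-0.001,0.1],[0,0,0]],[10,[-0.023,-0.001,0.14],[0,0,0]],[10,[-0.023,-0.001,0.158],[0,0,0]],[10,[-0.023,-0.001,0.165],[0,0,0]],[10,[-0.023,-0.001,0.165],[0,0,0]],[10,[-0.023,-0.001,0.165],[0,0,0]]]'

```text
time_s: 3.02
tcp_pos: [602.3, -24.5, 58.0]
eef_rot: [[-1.0, -0.03, 0.003], [-0.03, 1.0, -0.0], [-0.003, -0.001, -1.0]]
ft_force: [0.4, 1.4, -1.1]
gripper_width: 0.1
grasp_force: 0.0
```

Run:
```python
from h import *
s=state();print(s['time_s'],s['tcp_pos'],s['ft_force'],s['gripper_width'])
im=capture('wrist');np.savez('w2',im=im,p=s['tcp_pos'],R=s['eef_rot']);cv2.imwrite('pics/w2.png',im[:,:,::-1])
for i in range(3):print(state()['tcp_pos']);capture('top')
```

```text
3.025 [602.3062231  -24.54070088  57.96354403] [ 0.38397025  1.36690515 -1.05178697] 0.10009045334742034
[602.21122971 -24.5232781   57.82223624]
[602.00577679 -24.51312359  57.54367147]
[601.78443976 -24.51106428  57.2453677 ]
```

View pics/w2.png

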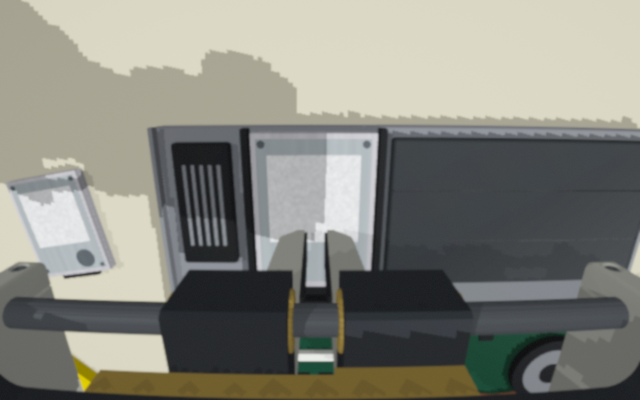

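The fingers, centred on column 316, stand over the middle of the disk, which spans columns 250-380 with its front edge at row 132. I'll descend gently until I feel contact.

Run:
```python
from h import *
d=np.load('w2.npz');ps=(d['p'],d['R'])
P=plane('wrist',[(250,132.5),(379,132.5)],21.5,ps);print(P.round(1))
```

```text
[[544.4 -60.7  21.5]
 [542.3   9.3  21.5]]
```

Call:
servo_tool --targets '[[10,[0,0,0.003],[0,0,0]],[10,[0,0,0.006],[0,0,0]],[10,[0,0,0.009],[0,0,0]],[10,[0,0,0.009],[0,0,0]],[10,[0,0,0.009],[0,0,0]]]'

```text
time_s: 3.85
tcp_pos: [600.9, -24.4, 46.8]
eef_rot: [[-1.0, -0.03, -0.0], [-0.03, 1.0, -0.0], [0.0, 0.0, -1.0]]
ft_force: [-0.5, -0.2, 0.4]
gripper_width: 0.1
grasp_force: 0.0
```

Call:
servo_tool --targets '[[10,[0,-0.0005,0.001],[0,0,0]],[10,[0,-0.0005,0.0025],[0,0,0]],[10,[0,-0.0005,0.0025],[0,0,0]]]'

```text
time_s: 4.22
tcp_pos: [600.8, -24.9, 44.2]
eef_rot: [[-1.0, -0.03, -0.0], [-0.03, 1.0, 0.0], [0.0, 0.0, -1.0]]
ft_force: [-0.2, 0.5, -0.5]
gripper_width: 0.101
grasp_force: 0.0
```

Call:
servo_tool --targets '[[10,[0,0,0.0005],[0,0,0]],[10,[0,0,0.001],[0,0,0]],[10,[0,0,0.001],[0,0,0]]]'

```text
time_s: 4.6
tcp_pos: [601.0, -24.9, 43.8]
eef_rot: [[-1.0, -0.03, 0.0], [-0.03, 1.0, 0.0], [-0.0, 0.0, -1.0]]
ft_force: [-2.8, 1.0, 4.7]
gripper_width: 0.102
grasp_force: 2.6
```

Contact at about 5 N. I'll press a little further, in small steps.

Call:
servo_tool --targets '[[10,[0,0,0.0005],[0,0,0]],[10,[0,0,0.0005],[0,0,0]]]'

```text
time_s: 4.85
tcp_pos: [601.0, -24.9, 43.8]
eef_rot: [[-1.0, -0.03, 0.0], [-0.03, 1.0, -0.0], [-0.0, -0.0, -1.0]]
ft_force: [-4.9, 0.4, 9.8]
gripper_width: 0.105
grasp_force: 4.7
```

Call:
servo_tool --targets '[[10,[0,0,0.0005],[0,0,0]],[10,[0,0,0.0005],[0,0,0]]]'

```text
time_s: 5.1
tcp_pos: [601.0, -24.9, 43.8]
eef_rot: [[-1.0, -0.03, 0.0], [-0.03, 1.0, -0.0], [0.0, -0.0, -1.0]]
ft_force: [-6.9, 0.8, 13.4]
gripper_width: 0.099
grasp_force: 6.7
```

Call:
servo_tool --targets '[[10,[0,0,0.0008],[0,0,0]],[10,[0.001,0,0.0008],[0,0,0]],[10,[0.002,0,0.0008],[0,0,0]],[10,[0.003,0,0.0008],[0,0,0]]]'

```text
time_s: 5.6
tcp_pos: [600.7, -24.9, 43.8]
eef_rot: [[-1.0, -0.03, 0.006], [-0.03, 1.0, -0.0], [-0.006, -0.0, -1.0]]
ft_force: [5.7, 1.3, 4.2]
gripper_width: 0.099
grasp_force: 2.6
```

Call:
servo_tool --targets '[[10,[0.001,0,0],[0,0,0]],[10,[0.002,0,0],[0,0,0]],[10,[0.003,0,0],[0,0,0]]]'

```text
time_s: 5.98
tcp_pos: [598.0, -25.2, 43.8]
eef_rot: [[-1.0, -0.03, 0.007], [-0.03, 1.0, -0.0], [-0.007, -0.001, -1.0]]
ft_force: [5.2, 0.4, 5.8]
gripper_width: 0.101
grasp_force: 2.7
```

The normal force fell to 5 N as I pulled, and the ratio of about 0.9 suggests slipping. I'll press harder.

Call:
servo_tool --targets '[[10,[0,0,0.0008],[0,0,0]],[10,[0,0,0.0016],[0,0,0]],[10,[0,0,0.0016],[0,0,0]]]'

```text
time_s: 6.35
tcp_pos: [598.1, -25.2, 43.7]
eef_rot: [[-1.0, -0.03, 0.006], [-0.03, 1.0, -0.0], [-0.006, -0.001, -1.0]]
ft_force: [-3.4, 1.4, 19.4]
gripper_width: 0.103
grasp_force: 9.4
```

Call:
servo_tool --targets '[[10,[0.0005,0,0.0005],[0,0,0]],[10,[0.001,0,0.0005],[0,0,0]]]'

```text
time_s: 6.6
tcp_pos: [598.0, -25.2, 43.7]
eef_rot: [[-1.0, -0.03, 0.009], [-0.03, 1.0, -0.0], [-0.009, -0.001, -1.0]]
ft_force: [1.9, 1.6, 17.9]
gripper_width: 0.103
grasp_force: 8.6
```

Call:
servo_tool --targets '[[10,[0.001,0,0.0005],[0,0,0]],[10,[0.002,0,0.0009],[0,0,0]]]'

```text
time_s: 6.85
tcp_pos: [597.8, -25.2, 43.8]
eef_rot: [[-0.999, -0.03, 0.013], [-0.03, 1.0, -0.001], [-0.013, -0.001, -1.0]]
ft_force: [8.5, 2.9, 17.4]
gripper_width: 0.096
grasp_force: 8.5
```

Call:
servo_tool --targets '[[10,[0.001,0,0.0003],[0,0,0]],[10,[0.002,0,0.0006],[0,0,0]]]'

```text
time_s: 7.1
tcp_pos: [597.3, -25.3, 43.8]
eef_rot: [[-0.999, -0.03, 0.016], [-0.03, 1.0, -0.001], [-0.016, -0.001, -1.0]]
ft_force: [11.9, 2.6, 15.1]
gripper_width: 0.101
grasp_force: 7.6
```

Call:
servo_tool --targets '[[10,[0.0005,0,0.0005],[0,0,0]],[10,[0.0015,0,0.0008],[0,0,0]]]'

```text
time_s: 7.35
tcp_pos: [596.8, -25.4, 43.7]
eef_rot: [[-0.999, -0.03, 0.018], [-0.03, 1.0, -0.001], [-0.018, -0.001, -1.0]]
ft_force: [13.6, 3.4, 17.5]
gripper_width: 0.101
grasp_force: 8.8
```

Call:
servo_tool --targets '[[10,[0.001,0,0],[0,0,0]],[10,[0.002,0,0],[0,0,0]]]'

```text
time_s: 7.6
tcp_pos: [594.8, -25.7, 43.8]
eef_rot: [[-0.999, -0.03, 0.018], [-0.03, 1.0, -0.001], [-0.018, -0.002, -1.0]]
ft_force: [13.4, 2.0, 15.7]
gripper_width: 0.093
grasp_force: 8.3
```

Call:
servo_tool --targets '[[10,[0,0,0.0006],[0,0,0]],[10,[0.001,0,0.0008],[0,0,0]],[10,[0.003,0,0.0008],[0,0,0]],[10,[0.004,0,0.0008],[0,0,0]]]'

```text
time_s: 8.1
tcp_pos: [590.6, -26.1, 43.7]
eef_rot: [[-0.999, -0.03, 0.017], [-0.03, 1.0, -0.002], [-0.017, -0.002, -1.0]]
ft_force: [7.2, 1.7, 24.8]
gripper_width: 0.1
grasp_force: 12.5
```

```bash
cat >> h.py <<'E'
def near():
    p,R=pose();im=capture('wrist');g=im.max(2).astype(int)
    np.savez('wn',im=im,p=p,R=R)
    print(state()['time_s'],p.round(1),state()['ft_force'].round(1))
    for u in(270,358):print(u,g[70:150:2,u].tolist())
E
python3 - <<'E'
from h import *
d=np.load('w2.npz');g=d['im'].max(2)
for u in(270,358):print(u,g[70:150:2,u].tolist())
near()
E
```

```text
270 [180, 169, 169, 168, 169, 169, 169, 168, 169, 169, 168, 169, 169, 169, 169, 169, 169, 169, 169, 169, 169, 169, 169, 170, 169, 169, 169, 147, 110, 112, 115, 131, 156, 161, 156, 143, 143, 142, 143, 142]
358 [220, 220, 220, 220, 220, 220, 220, 220, 220, 220, 220, 220, 220, 220, 220, 220, 221, 221, 221, 220, 220, 201, 173, 171, 169, 170, 168, 147, 111, 112, 115, 146, 204, 212, 208, 196, 196, 195, 196, 195]
8.15 [590.6 -26.1  43.7] [ 6.1  0.6 25.8]
270 [167, 166, 167, 167, 167, 168, 167, 168, 167, 167, 168, 167, 167, 168, 167, 168, 167, 168, 167, 168, 167, 167, 167, 168, 168, 167, 168, 168, 167, 167, 168, 168, 167, 167, 168, 167, 150, 128, 150, 156]
358 [219, 218, 218, 219, 218, 219, 219, 219, 219, 219, 219, 218, 219, 219, 219, 219, 218, 219, 219, 219, 219, 219, 219, 219, 219, 219, 219, 219, 219, 216, 184, 168, 168, 168, 168, 166, 146, 148, 201, 209]
```

Fx/Fz is now 0.28, so the disk is sliding free. I'll check its near-edge position.

Run:
```python
from h import *
d=np.load('wn.npz');ps=(d['p'],d['R'])
print(plane('wrist',[(270,145),(358,145)],21.5,ps).round(1))
g=d['im'].max(2); 
for u in(200,450):print(u,g[110:190:2,u].tolist())
cv2.imwrite('pics/w3.png',d['im'][:,:,::-1])
```

```text
[[537.1 -49.5  21.5]
 [535.8  -5.3  21.5]]
200 [167, 168, 167, 167, 167, 168, 168, 167, 168, 167, 168, 167, 168, 168, 167, 168, 168, 167, 162, 131, 102, 110, 110, 111, 111, 111, 111, 111, 96, 33, 26, 27, 28, 27, 26, 28, 29, 27, 28, 28]
450 [219, 219, 219, 218, 218, 219, 219, 218, 219, 219, 219, 219, 218, 207, 192, 180, 168, 167, 162, 135, 114, 141, 153, 149, 139, 112, 83, 47, 60, 70, 73, 72, 72, 72, 73, 73, 74, 73, 73, 73]
```

View pics/w3.png

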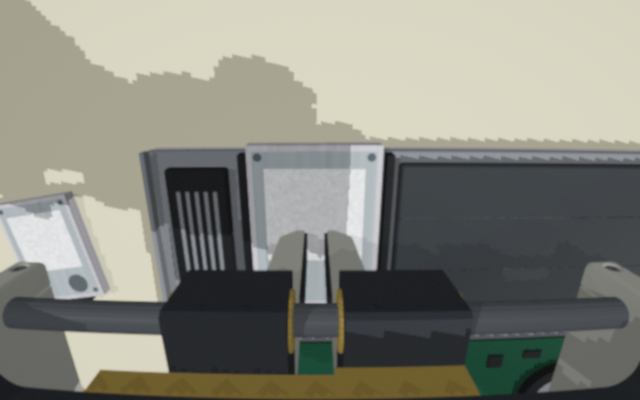

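The disk now juts about 4 mm past the laptop's edge and sits straight in the bay, with its near edge at row 145 against row 150 for the laptop. I'll go on drawing.

Call:
servo_tool --targets '[[10,[0.002,0,0],[0,0,0]],[10,[0.005,0,0],[0,0,0]],[10,[0.008,0,0],[0,0,0]],[10,[0.011,0,0],[0,0,0]],[10,[0.014,0,0],[0,0,0]],[10,[0.017,0,0],[0,0,0]]]'

```text
time_s: 8.9
tcp_pos: [573.6, -26.8, 43.7]
eef_rot: [[-0.999, -0.03, 0.018], [-0.03, 1.0, -0.002], [-0.017, -0.002, -1.0]]
ft_force: [7.2, 0.1, 24.8]
gripper_width: 0.099
grasp_force: 12.8
```

Call:
servo_tool --targets '[[10,[0.003,0,0],[0,0,0]],[10,[0.006,0,0],[0,0,0]],[10,[0.009,0,0],[0,0,0]],[10,[0.012,0,0],[0,0,0]]]'

```text
time_s: 9.4
tcp_pos: [561.8, -27.2, 43.7]
eef_rot: [[-0.999, -0.029, 0.018], [-0.03, 1.0, -0.002], [-0.018, -0.003, -1.0]]
ft_force: [7.7, -0.3, 25.8]
gripper_width: 0.101
grasp_force: 13.0
```

```bash
python3 -c "
from h import *
near()"
```

```text
9.45 [561.8 -27.2  43.7] [ 4.8  0.6 27.3]
270 [149, 150, 149, 150, 150, 149, 150, 149, 150, 150, 150, 149, 150, 150, 149, 150, 150, 150, 149, 150, 150, 150, 150, 150, 149, 150, 150, 150, 150, 150, 150, 150, 151, 150, 150, 150, 133, 111, 132, 138]
358 [200, 200, 200, 200, 200, 200, 200, 200, 201, 200, 200, 200, 201, 200, 200, 200, 201, 201, 201, 201, 201, 201, 200, 201, 200, 201, 201, 200, 200, 198, 181, 175, 175, 175, 175, 178, 155, 132, 182, 191]
```

Call:
servo_tool --targets '[[10,[0.003,0,0],[0,0,0]],[10,[0.006,0,0],[0,0,0]],[10,[0.007,0,0],[0,0,0]],[10,[0.007,0,0],[0,0,0]],[10,[0.0065,0,-0.002],[0,0,0]],[10,[0.006,0,-0.004],[0,0,0]],[10,[0.006,0,-0.012],[0,0,0]],[10,[0.006,0,-0.03],[0,0,0]],[10,[0.006,0,-0.05],[0,0,0]],[60,[0.025,0,-0.08],[0,0,0]],[100,[0.035,0,-0.08],[0,0,0]],[100,[0.035,0,-0.08],[0,0,0]]]'

```text
time_s: 10.95
tcp_pos: [517.7, -27.3, 116.2]
eef_rot: [[-1.0, -0.029, -0.0], [-0.029, 1.0, 0.0], [0.0, 0.0, -1.0]]
ft_force: [0.4, 1.3, 0.3]
gripper_width: 0.378
grasp_force: 0.0
```

Call:
servo_tool --targets '[[100,[0,0,0],[0,0,0]],[100,[0,0,0],[0,0,0]],[100,[0,0,0],[0,0,0]],[100,[0,0,0],[0,0,0]]]'

```text
time_s: 11.45
tcp_pos: [518.4, -27.3, 116.1]
eef_rot: [[-1.0, -0.03, -0.0], [-0.03, 1.0, 0.0], [0.0, 0.0, -1.0]]
ft_force: [0.8, 0.3, -0.4]
gripper_width: 0.806
grasp_force: 0.0
```

Run:
```python
from h import *
s=state();print(s['time_s'],s['tcp_pos'],s['eef_rot'].round(4).tolist(),s['gripper_width'],s['ft_force'])
im=capture('wrist');np.savez('w4',im=im,p=s['tcp_pos'],R=s['eef_rot']);cv2.imwrite('pics/w4.png',im[:,:,::-1])
```

```text
11.45 [518.44901533 -27.30417419 116.1308766 ] [[-0.9996, -0.0296, -0.0004], [-0.0296, 0.9996, 0.0001], [0.0004, 0.0001, -1.0]] 0.8056859818918558 [ 0.83423747  0.32650702 -0.35056237]
```

View pics/w4.png

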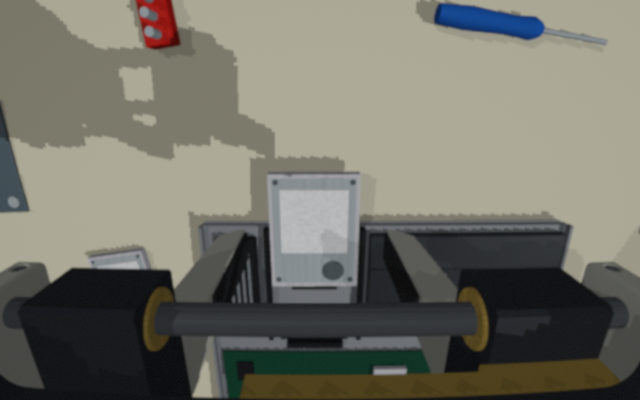

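The disk now juts well out over the front edge. Its corners are near (268,174), (360,174), (356,286) and (272,286), and the laptop's edge is at row 224. It lies flat and straight.

Run:
```python
from h import *
d=np.load('w4.npz');ps=(d['p'],d['R'])
P=plane('wrist',[(268,174),(360,174),(356,286),(272,286)],21.5,ps);print(P.round(1),P.mean(0))
print(plane('wrist',[(204,224),(569,224)],22,ps).round(1))
n=P[:2].mean(0);print(n)
```

```text
[[497.5 -62.   21.5]
 [495.5   6.3  21.5]
 [590.6   9.7  21.5]
 [592.7 -59.9  21.5]] [544.05625467 -26.48315408  21.5       ]
[[ 538.9 -112.5   22. ]
 [ 531.1  179.1   22. ]]
[496.47263311 -27.84441442  21.5       ]
```

Call:
servo_tool --targets '[[100,[0,-0.0005,0.02],[0,0,0]],[100,[0,-0.0005,0.04],[0,0,0]],[100,[0,-0.0005,0.06],[0,0,0]],[100,[0,-0.0005,0.075],[0,0,0]],[100,[0,-0.0005,0.084],[0,0,0]],[100,[0,-0.0005,0.084],[0,0,0]]]'

```text
time_s: 12.25
tcp_pos: [518.1, -27.8, 31.9]
eef_rot: [[-1.0, -0.03, -0.001], [-0.03, 1.0, 0.0], [0.001, 0.0, -1.0]]
ft_force: [0.7, 0.9, -0.5]
gripper_width: 0.999
grasp_force: 0.0
```

Call:
servo_tool --targets '[[80,[0,0,0],[0,0,0]],[76,[0,0,0],[0,0,0]],[74,[0,0,0],[0,0,0]],[70,[0,0,0],[0,0,0]],[65,[0,0,0],[0,0,0]],[60,[0,0,0],[0,0,0]],[60,[0,0,0],[0,0,0]]]'

```text
time_s: 13.12
tcp_pos: [518.8, -27.9, 32.7]
eef_rot: [[-1.0, -0.03, 0.001], [-0.03, 1.0, -0.0], [-0.001, -0.0, -1.0]]
ft_force: [-0.6, -1.0, 2.7]
gripper_width: 0.744
grasp_force: 30.0
```

Gripped at 69 mm with 30 N. Lifting gently.

Call:
servo_tool --targets '[[50,[0,0,-0.002],[0,0,0]],[50,[0,0,-0.005],[0,0,0]],[50,[0,0,-0.009],[0,0,0]],[50,[0,0,-0.015],[0,0,0]],[50,[0,0,-0.022],[0,0,0]],[50,[0,0,-0.032],[0,0,0]],[50,[0,0,-0.045],[0,0,0]],[50,[0,0,-0.06],[0,0,0]],[50,[0,0,-0.07],[0,0,0]],[50,[0,0,-0.075],[0,0,0]],[50,[0,0,-0.075],[0,0,0]]]'

```text
time_s: 14.5
tcp_pos: [518.7, -27.9, 107.8]
eef_rot: [[-1.0, -0.03, 0.001], [-0.03, 1.0, -0.0], [-0.001, -0.0, -1.0]]
ft_force: [0.2, -0.6, -1.4]
gripper_width: 0.745
grasp_force: 30.0
```

Run:
```python
from h import *
s=state();print(s['time_s'],s['tcp_pos'],s['eef_rot'].round(4).tolist(),s['gripper_width'],s['grasp_force'],s['ft_force'],s['moment'])
im=capture('wrist');np.savez('w5',im=im,p=s['tcp_pos'],R=s['eef_rot']);cv2.imwrite('pics/w5.png',im[:,:,::-1])
goto(454.7,-348.5,110,4.3)
```

```text
14.5 [518.70022668 -27.8675429  107.75097028] [[-0.9996, -0.0296, 0.0006], [-0.0296, 0.9996, -0.0001], [-0.0006, -0.0001, -1.0]] 0.7449192995175735 29.992503337562084 [ 0.18143773 -0.58894124 -1.35878078] [0.04004479 0.03259454 0.05436988]
shift [0.0731, -0.3187, -0.0028] turn [0.0, -0.01, -2.6]
```

View pics/w5.png

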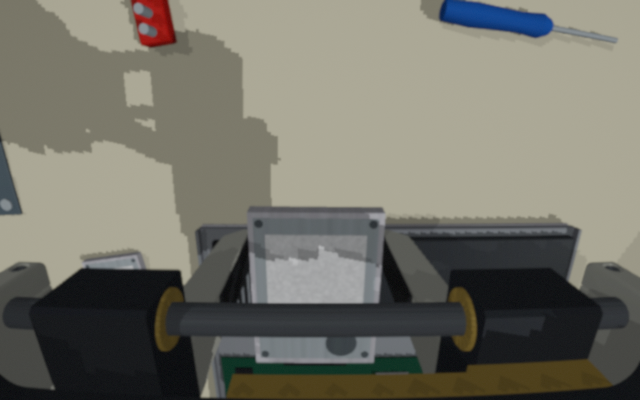

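The disk is held. Its near corners are at (248,209) and (384,209), its far ones at (256,363) and (377,363). I'll check the tilt from the corners, and re-measure the mat from both fixed views.

Run:
```python
from h import *
d=np.load('w5.npz');c=calibration('wrist');K=np.array([[c['fx'],0,c['cx']],[0,c['fy'],c['cy']],[0,0,1]])
# object: disk frame, top face
obj=np.float64([[-50,-35,9.5],[-50,35,9.5],[50,35,9.5],[50,-35,9.5]])
img=np.float64([[248,210],[384,210],[377,363],[256,363]])
ok,r,t=cv2.solvePnP(obj,img,K,c['dist_coeffs']);Rc=cv2.Rodrigues(r)[0];M=c['mount']
Rt=M[:3,:3]@Rc;pt=M[:3,:3]@t.ravel()+M[:3,3]
print('disk origin in tool',pt.round(1),'R',Rt.round(3).tolist())
im=cv2.imread('pics/scene0.png');hsv=cv2.cvtColor(im,cv2.COLOR_BGR2HSV)
m=((hsv[...,0]>80)&(hsv[...,0]<115)&(hsv[...,1]>25)&(hsv[...,2]<120)).astype(np.uint8)
m=cv2.morphologyEx(m,cv2.MORPH_OPEN,np.ones((3,3)))
for q in cv2.findContours(m,0,cv2.CHAIN_APPROX_NONE)[0]:
    (u,v),_,_=cv2.minAreaRect(q)
    if cv2.contourArea(q)>150 and v<170 and 240<u<380:
        a,b=rect('scene',q,3);print(u,v,a,b.tolist())
```

```text
disk origin in tool [-27.    1.6  23.8] R [[-1.0, 0.004, -0.012], [0.004, 1.0, -0.005], [0.012, -0.005, -1.0]]
```

Call:
servo_tool --targets '[[50,[0.004,-0.012,-0.01],[0,0,0]],[50,[0.012,-0.04,-0.02],[0,0,0]],[50,[0.022,-0.07,-0.02],[0,0,-0.5]],[50,[0.032,-0.102,-0.02],[0,0,-1]],[50,[0.043,-0.137,-0.02],[0,0,-1.5]],[50,[0.054,-0.172,-0.02],[0,0,-2]],[50,[0.065,-0.207,-0.02],[0,0,-2.6]],[50,[0.075,-0.24,-0.02],[0,0,-2.6]],[50,[0.085,-0.27,-0.02],[0,0,-2.6]],[50,[0.093,-0.297,-0.02],[0,0,-2.6]],[50,[0.099,-0.315,-0.02],[0,0,-2.6]],[50,[0.1005,-0.32,-0.02],[0,0,-2.6]]]'

```text
time_s: 16.05
tcp_pos: [426.9, -351.7, 127.5]
eef_rot: [[-0.997, -0.073, -0.0], [-0.073, 0.997, 0.0], [0.0, 0.0, -1.0]]
ft_force: [-0.4, 0.1, -1.6]
gripper_width: 0.74
grasp_force: 30.0
```

Call:
servo_tool --targets '[[50,[0,0,0],[0,0,0]],[50,[0,0,0],[0,0,0]],[50,[0,0,0],[0,0,0]]]'

```text
time_s: 16.42
tcp_pos: [427.8, -349.9, 127.4]
eef_rot: [[-0.997, -0.076, -0.0], [-0.076, 0.997, 0.0], [0.0, 0.0, -1.0]]
ft_force: [1.1, -0.6, -1.5]
gripper_width: 0.744
grasp_force: 30.0
```

Run:
```python
from h import *
s=state();print(s['time_s'],s['tcp_pos'],s['eef_rot'].round(4).tolist(),s['gripper_width'],s['grasp_force'],s['ft_force'])
im=capture('wrist');np.savez('w6',im=im,p=s['tcp_pos'],R=s['eef_rot']);cv2.imwrite('pics/w6.png',im[:,:,::-1])
```

```text
16.425 [ 427.80979843 -349.93646148  127.39853547] [[-0.9971, -0.076, -0.0001], [-0.076, 0.9971, 0.0001], [0.0, 0.0001, -1.0]] 0.7441773289673594 29.99274965375662 [ 1.0526095  -0.62766329 -1.51922354]
```

View pics/w6.png

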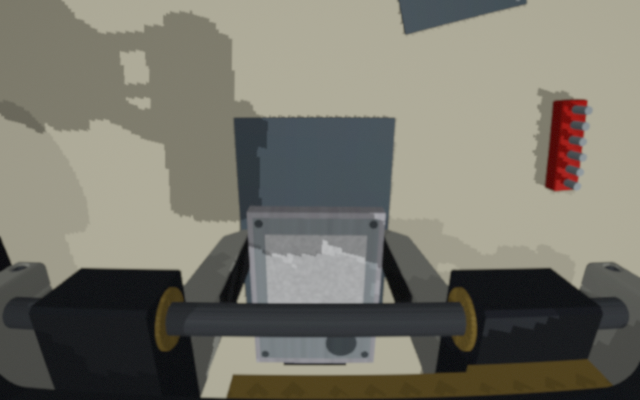

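The mat's near corners are at (234,118) and (395,118), with the near edge level in the view. The disk hangs over the mat.

Run:
```python
from h import *
d=np.load('w6.npz');ps=(d['p'],d['R'])
P=plane('wrist',[(234,118),(395,118)],3,ps);print(P.round(1),np.linalg.norm(P[0]-P[1]))
v=P[1]-P[0];a=np.degrees(np.arctan2(-v[0],v[1]));ctr=P.mean(0)+90*np.array([np.cos(np.radians(a)),np.sin(np.radians(a)),0]);print('yaw',a,'centre',ctr)
print('disk',ps[0]+ps[1]@np.array([-27,1,20]))
```

```text
[[ 372.1 -418.3    3. ]
 [ 362.3 -290.     3. ]] 128.68031955167416
yaw 4.364191426230763 centre [ 456.89781185 -347.30219422    3.        ]
disk [ 454.65474978 -346.88517755  107.39757916]
```

The mat's centre is at (457,-347) with yaw 4.4°, and the disk is within about 2 mm of it. I'll descend with a slight pitch, because the fingertips stand about 2 mm below the disk and its far end should touch first.

Call:
servo_tool --targets '[[50,[-0.002,0,0.02],[0,0,0]],[50,[-0.002,0,0.045],[0,0,0]],[50,[-0.002,0,0.068],[0,0,0.5]],[50,[-0.002,0,0.084],[0,1,0]],[50,[-0.002,0,0.093],[0,1,0]],[50,[-0.002,0,0.096],[0,1,0]],[50,[-0.002,0,0.097],[0,1,0]],[50,[-0.002,0,0.097],[0,1,0]]]'

```text
time_s: 17.48
tcp_pos: [429.9, -350.9, 31.1]
eef_rot: [[-0.997, -0.075, -0.016], [-0.075, 0.997, -0.002], [0.017, -0.001, -1.0]]
ft_force: [0.1, -0.5, -0.4]
gripper_width: 0.745
grasp_force: 30.0
```

Call:
servo_tool --targets '[[50,[0,0,0.001],[0,0,0]],[50,[0,0,0.001],[0,0,0]]]'

```text
time_s: 17.73
tcp_pos: [429.5, -350.6, 29.6]
eef_rot: [[-0.997, -0.075, -0.017], [-0.075, 0.997, -0.002], [0.017, -0.0, -1.0]]
ft_force: [-0.2, 0.1, -1.7]
gripper_width: 0.739
grasp_force: 30.0
```

Call:
servo_tool --targets '[[50,[0,0,0.001],[0,0,0]],[50,[0,0,0.002],[0,0,0]],[50,[0,0,0.002],[0,0,0]]]'

```text
time_s: 18.1
tcp_pos: [429.3, -350.4, 27.2]
eef_rot: [[-0.997, -0.075, -0.018], [-0.075, 0.997, -0.001], [0.018, 0.0, -1.0]]
ft_force: [-0.3, -0.8, -1.7]
gripper_width: 0.744
grasp_force: 30.0
```

Call:
servo_tool --targets '[[50,[0,0,0.0005],[0,0,0]],[50,[0,0,0.001],[0,0,0]],[50,[0,0,0.001],[0,0,0]]]'

```text
time_s: 18.48
tcp_pos: [429.4, -350.4, 26.3]
eef_rot: [[-0.997, -0.075, -0.018], [-0.075, 0.997, -0.001], [0.018, 0.0, -1.0]]
ft_force: [0.2, -0.4, -1.4]
gripper_width: 0.743
grasp_force: 30.0
```

Call:
servo_tool --targets '[[50,[0,0,0.0005],[0,0,0]],[50,[0,0,0.001],[0,0,0]],[50,[0,0,0.001],[0,0,0]]]'

```text
time_s: 18.85
tcp_pos: [429.4, -350.5, 25.4]
eef_rot: [[-0.997, -0.075, -0.017], [-0.075, 0.997, -0.001], [0.017, 0.0, -1.0]]
ft_force: [0.1, 0.3, 0.1]
gripper_width: 0.747
grasp_force: 30.3
```

Call:
servo_tool --targets '[[50,[0,0,0.0005],[0,0,0]],[50,[0,0,0.0005],[0,0,0]]]'

```text
time_s: 19.1
tcp_pos: [429.5, -350.5, 25.4]
eef_rot: [[-0.997, -0.075, -0.017], [-0.075, 0.997, -0.001], [0.017, -0.0, -1.0]]
ft_force: [-2.5, 3.2, 5.2]
gripper_width: 0.745
grasp_force: 33.2
```

Contact. Opening slowly.

Call:
servo_tool --targets '[[74,[0,0,-0.0004],[0,0,0]],[76,[0,0,-0.0004],[0,0,0]],[78,[0,0,-0.0004],[0,0,0]],[82,[0,0,-0.0004],[0,0,0]],[88,[0,0,-0.0004],[0,0,0]],[95,[0,0,-0.0004],[0,0,0]],[100,[0,0,-0.0004],[0,0,0]],[100,[0,0,-0.0004],[0,0,0]]]'

```text
time_s: 20.1
tcp_pos: [429.5, -350.6, 25.4]
eef_rot: [[-0.997, -0.075, -0.017], [-0.075, 0.997, -0.001], [0.017, -0.0, -1.0]]
ft_force: [0.9, -0.5, 2.9]
gripper_width: 0.994
grasp_force: 1.4
```

Call:
servo_tool --targets '[[100,[0,0,-0.005],[0,0,0]],[100,[0,0,-0.015],[0,0,0]],[100,[0,0,-0.04],[0,0,0]],[100,[0,0,-0.08],[0,0,0]],[100,[0,0,-0.12],[0,0,0]],[100,[0,0,-0.16],[0,0,0]],[100,[0.03,0,-0.18],[0,0,0]],[100,[0.03,0,-0.18],[0,0,0]]]'

```text
time_s: 21.1
tcp_pos: [402.5, -353.7, 208.8]
eef_rot: [[-0.997, -0.074, -0.014], [-0.074, 0.997, -0.005], [0.015, -0.004, -1.0]]
ft_force: [0.4, -0.6, 0.2]
gripper_width: 1.0
grasp_force: 0.0
```

Run:
```python
from h import *
s=state();print(s['time_s'],s['tcp_pos'],s['eef_rot'].round(4).tolist(),s['gripper_width'],s['ft_force'])
im=capture('wrist');np.savez('w7',im=im,p=s['tcp_pos'],R=s['eef_rot']);cv2.imwrite('pics/w7.png',im[:,:,::-1])
```

```text
21.1 [ 402.54230434 -353.65759736  208.80228628] [[-0.9972, -0.0737, -0.0145], [-0.0737, 0.9973, -0.0047], [0.0148, -0.0037, -0.9999]] 0.9998504185175332 [ 0.39852589 -0.55229357  0.16788114]
```

View pics/w7.png

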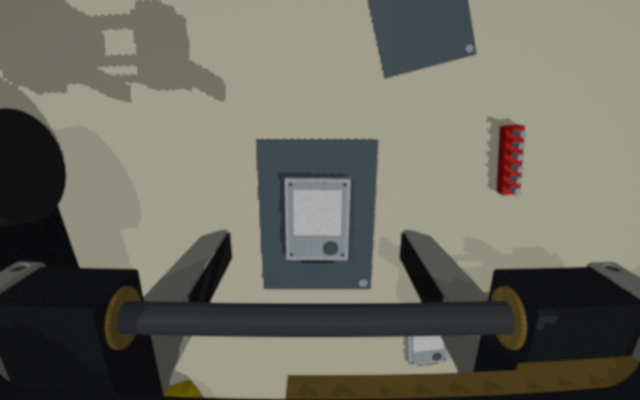

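The disk lies flat and square, label up, on the mat. Its outline spans columns 284-351 and rows 178-262, and the mat's spans 257-378 and 140-289. The fingers are clear, so I'm handing in.

```bash
python3 -c "
from h import *
d=np.load('w7.npz');ps=(d['p'],d['R'])
print(plane('wrist',[(257,140),(378,140),(371,289),(265,289)],3,ps).mean(0),plane('wrist',[(284,178),(351,178),(349,261),(287,261)],12.5,ps).mean(0))
print(close_job())"
```

```text
[ 456.62773182 -346.6075798     3.        ] [ 454.8189394  -346.77150783   12.5       ]
the job is handed in; nothing more can be done
None
```

The disk was drawn off its connector, lifted away and laid flat, label up, about 2 mm from the mat's centre by my last measurement. The job is handed in at about 21 s; no verdict came back.

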